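# Extend the bottle brush one-handed and hold it over the drip tray

### The job

Take the extendable bottle brush by its handle, squeeze in the button on the handle's side and, while the rack still holds the brush head, pull the handle straight up to its second stop, which is full length. Then slide the brush out of its slot through the open front, lift it and finish with it still in the gripper: held upright and still at full length, bristles hanging above the middle of the shallow drip tray and touching nothing. Leave the other tools and everything else where they are.

Things in the scene. Friction and masses are not known exactly. Their poses are not given: they have to be found in the camera images.
- rack: Fixed steel tool rack, 100 deep (x), 360 wide (y), 100 mm high; origin: centre of its underside on the worktop; -x is its open front. Its 4 mm top sheet (upper face 100 mm up, x -45 to +45 mm) has three 14 mm slots at y -110, 0 and +110 mm, running along x from the open front edge to x = +17 mm, with one tool hanging in each, its neck at about x = +10 mm.
- brush_grip (a point): Point to grasp: on the axis of the white handle of the extendable brush, level with the button; moves with the handle. z up along the brush, +y towards the button. Handle 30 (x) x 28 mm (y, flat sides) x 110 mm tall; top 28 mm (loop 35 mm) above this point, foot 82 mm below. At the start 172 mm above the brush tip, about 192 mm above the worktop; 80 mm more at the second stop.
- button_face (a point): Centre of the outer face of the grey button, 12 mm wide x 20 mm tall, which stands 5 mm proud of the handle's +y flat side: 19 mm from the handle's axis when out. Pinching the two flat sides there presses it.
- brush_button (a joint): How far the button is in, m: 0 out, 0.005 flush. Spring 3.5 N to start, 7 N flush. Beyond about 0.003 the handle is unlocked and, while the button stays in, slides past the first stop. With the button out a catch locks the handle at 0, 0.040 (first stop) and 0.080 m (second stop). The catch binds if the handle is pulled before the button is in.
- brush_handle (a joint): How far the handle is pulled out along the pole, m: 0 pushed home (at the start), 0.040 first stop, 0.080 second stop, which is also the end of its travel. Sliding friction about 2.5 N with the button pressed. The stop is firm: a light grip (under some 20 N) may slip off the smooth plastic there, so grip firmly and stop pulling when the force rises.
- brush_tip (a point): Lowest point of the bristle head, on the brush axis; z up along the brush. The head is a white cylinder 47 mm across and 66 mm tall from here. In the rack this point is 20 mm above the worktop.
- brush_neck (a point): Middle of the brush's 11 mm neck, 77 mm above the tip. In the rack it is level with the slotted sheet; a 38 mm hub below the sheet and a 38 mm collar above it stop it going up or down (2 mm play). It leaves only forwards, along the rack's -x; after 85 mm it is clear of the sheet. The brush can turn a little in its slot.
- tray: Fixed shallow white plastic drip tray, 160 (x) x 260 (y) x 28 mm high, walls 3 mm; origin: centre of its underside. A scouring block lies in it near its +y end.
- scourer_mid (a point): Centre of the green scouring block, 50 x 85 x 22 mm, lying in the tray; a bystander.
- pan_brush_mid (a point): Pan-scrubbing brush with round wooden handle, hangs in the rack in one of the slots; its top is about 170 mm above the worktop. This point is half-way up. A bystander.
- scraper_mid (a point): Bowl scraper with flat steel handle 20 x 10 mm, hangs in the rack in one of the slots; its top is about 170 mm above the worktop. This point is half-way up. A bystander.
- bowl_mid (a point): Steel mixing bowl 200 mm across, 85 mm high, at its centre half-way up; a bystander left of the rack.
- jug_mid (a point): White jug 110 mm across, 135 mm high, centre half-way up; a bystander left of the rack.
- jar_mid (a point): Glass jar 80 mm across, 120 mm high, centre half-way up; a bystander right of the rack.
- carton_mid (a point): Milk carton 70 x 70 mm, 215 mm high, at its axis 90 mm up; a bystander right of the rack.
- brush: The whole extendable brush; origin at its lowest point, the bristle tip, z up along the brush. About 0.2 kg in all. It is the tallest tool in the rack, the only one with a square white handle and a button; any of the three slots may hold it. Grasp it at brush_grip, not here.
Not all that is in view belongs to the job. What is shaped like the brush but blue is not meant.

How it is judged (in metres and radians):
On the way, in this order (a step that is already met when the one before it is completed fails the run):
1. the button is squeezed in by the gripper, the handle still home and the head in the rack (value of joint brush_button above 0.003 m and contact force between the fingers and brush above 2 N and value of joint brush_handle below 0.01 m and x of brush_neck in the frame of rack above -0.02 m and z of brush_neck in the frame of rack between 0.088 and 0.106 m), for 0.1 s.
2. the handle is pulled to its second stop while the rack still holds the head (value of joint brush_handle above 0.076 m and x of brush_neck in the frame of rack above -0.02 m and z of brush_neck in the frame of rack between 0.088 and 0.106 m), for 0.1 s.
At the end, for the whole second after the job is handed in: The gripper holds the brush (over 2 N of grip), the handle is at its second stop (over 76 mm out), the brush is upright within 0.2 rad and still (under 30 mm/s), its tip over 45 mm above the worktop, within 50 mm (tray's x) and 60 mm (tray's y) of the tray's middle, touching neither tray nor rack (value of joint brush_handle above 0.076 m and contact force between the fingers and brush above 2 N and contact force between brush and rack below 0.05 N and contact force between brush and tray below 0.05 N and height (world z) of brush_tip above 0.045 m and angle between brush_tip's own z axis and vertical below 0.2 rad and x of brush_tip in the frame of tray between -0.05 and 0.05 m and y of brush_tip in the frame of tray between -0.06 and 0.06 m and linear speed of brush below 0.03 m/s); the arm keeps its last pose, push and grip.
It fails at once if another tool in the rack moved over 30 mm (distance of any of pan_brush_mid, scraper_mid from where it was at the start of the episode above 0.03 m).
It fails at once if the scouring block in the tray moved over 30 mm (distance of scourer_mid from where it was at the start of the episode above 0.03 m).
It fails at once if the bowl, jug, jar or carton moved over 30 mm (distance of any of bowl_mid, jug_mid, jar_mid, carton_mid from where it was at the start of the episode above 0.03 m).
It also fails if it takes over 46 s, if anything falls off the work surface, if the arm or the gripper's body presses on something with over 40 N, if the wrist force passes 120 N, or if a joint passes its speed limit or range.

### The arm

A 7-joint arm with a two-finger parallel gripper is mounted at the origin on the work surface. World frame = base frame: x ahead of the robot, y to its left, z up, the work surface at z = 0. Lengths are in mm, angles in rad, forces in N, time in s.
With the tool pointing down it reaches from about 400 to 900 mm from the base axis. Payload 5.5 kg.
Tool frame: the origin (TCP) lies at the centre of the arm's flange, where the gripper is bolted on; the fingertips stand 178 mm ahead of it and the grasp point (between the pads) lies 159 mm ahead of it; y points along the fingers, z is the direction in which the jaws open and shut, and the axes are right-handed (so a half turn about y gives the same grasp; the last joint's range is limited). The gripper opens to 92 mm and grips with 3 to 60 N. Pads are 19 mm wide; open, the fingers measure 130 mm over their backs; the gripper's body (75 mm by 190 mm) begins 47 mm behind the grasp point.
Start: joints at [-1.051, 0.501, -0.427, 1.55, 0.221, 1.138, -0.21], TCP at [165.058, 628.691, 404.729] pointing down, gripper open.
Joint ranges: [-2.88, 2.88], [-0.31, 2.03], [-1.54, 1.56], [0.2, 2.42], [-1.41, 4.55], [0.19, 2.02], [-2.57, 2.57]. Speed limits (rad/s): [2.57, 2.57, 3.14, 3.14, 3.14, 3.14, 3.14].

### API

Orientations are given as [roll, pitch, yaw] about the fixed x, y, z axes, in that order (R = Rz(yaw) Ry(pitch) Rx(roll)).
In Python, from station import status, snapshot, workorder, spotter gives the robot as it stands.
- The arm moves only by the tool arm_command, never from a script. Its argument "increments" is a list of rows, each a list of 2 entries, a list of its own where there are three numbers: the shift along the tool's x, y, z normalised to -1 to 1, where 1 is 200 mm, then the turn about the tool's y normalised to -1 to 1, where 1 is pi/4 rad. In form: [[[dx, dy, dz], roll], ...]. A call has 1 to 20 rows; each row is the pose to reach, as a shift and turn from the pose commanded when the call began, along the tool's axes at that moment; what a row does not reach only later rows make up. A row lasts 1/10 s, in which the tool goes at most 50 mm and 8.59 degrees, less where a joint would pass 70% of its speed; a pose out of reach is approached as far as the arm can. A call with a number of a shift or a turn outside -1 to 1 is refused whole. A call with a gripper value outside its range is refused whole. "hand" is the closure, from -1 (fully open) to 1 (shut), set as the call begins (left out, the last holds). The fingers move at their own pace and stop on an object; "force" is the grip in N (left out, the last holds). Time passes only in rows, so rows that repeat a pose let the fingers close. It gives the time, the measured TCP pose, the force and the opening at its end, in the units of the state.
- status.get_state(): the state, without advancing time (a new reading comes with each control period).
- snapshot(name): name is "scene" or "top" or "wrist"; returns a dict with "image" (400x640x3 uint8, red, green, blue), "fx", "fy", "cx", "cy" (pixels), "world_from_camera" (4x4, takes a point from camera to world coordinates). Camera axes: x right, y down, z forward; pixel columns grow to the right and rows downward; lengths in mm; the calibration is good to about 2 mm. A picture is of the moment at which its call begins. There is no depth.
- workorder.close_job(): hands the job in, once; it reports no verdict.
Trained networks look in the newest picture that a camera, given by its name, has taken for a name from the list of things; names that differ only in an ending like _2 or _b are one class to them, and where a whole thing is asked for, a point or a joint stands for the part that bears it (a point fixed in the world has none). Each returns a list of dicts, best first, with "confidence" (0 to 1); they miss things now and then, are a little off and sometimes report something else, mostly with a low value. They report only what shows in the picture. A call takes as long as a camera call. They do not tell look-alikes from the thing itself.
- spotter.trace(query, camera): "region" (400x640 bool, what is visible of it) and "xy" ([column, row] in pixels, amid what is visible of it).
The state is a dict: "time_s": time; "qpos": joint angles; "joint_vel": joint speeds; "joint_torque": joint torques, N m; "position": TCP position; "eef_rot": TCP orientation; "wrist_force": force on the tool from outside, world axes, zero at the start; "wrist_torque": the same for the moment, N m; "gripper_width": opening from 0.0 (shut) to 1.0 (fully open).
Only numpy, scipy, OpenCV 4.12 (cv2) and the standard library are available. Lean on these libraries where they do the work, as an engineer would, in place of code of your own. Each camera call takes 0.05 s, during which the arm holds its last target.

## Working session

There is one attempt and no reset: what is moved stays moved. The work goes in short steps, Python scripts to look and compute and a tool call to move; the robot and the scene stay as the last step left them, time stands still between calls to the robot, and variables do not carry over. Pictures are saved under pics/ and viewed, and the job is handed in when it is done.

Besides the shell and the picture viewer there is one more tool, called after "Emit:" as name(argument=value, ...) on one line, values as JSON. arm_command: Moves the arm, as the interface text tells. Its arguments: {"type":"object","properties":{"increments":{"type":"array"},"hand":{"type":"number"},"force":{"type":"number"}},"required":["increments"]}

```bash
ls; mkdir -p pics; python3 - <<'E'
from station import status, snapshot, workorder, spotter
import cv2,numpy as np
s=status.get_state()
for k,v in s.items(): print(k,v)
for n in ["scene","top"]:
    d=snapshot(n); cv2.imwrite(f"pics/{n}0.png",d["image"][:,:,::-1]); print(n,d["fx"],d["fy"],d["cx"],d["cy"],np.round(d["world_from_camera"],3).tolist())
E
```

```text
pics
time_s 0.0
qpos [-1.05079163  0.50183322 -0.42677518  1.55145425  0.2207958   1.13827637
 -0.21032773]
joint_vel [-0.00096975  0.00057817 -0.00036673 -0.00052498 -0.00037006  0.00064577
  0.00038251]
joint_torque [ 4.16023868e-04 -5.66590190e+01 -5.81598312e+00 -2.79112244e+01
 -6.85899518e-02  3.06790264e-02  1.70940511e-04]
position [165.06482367 628.32556311 403.6840039 ]
eef_rot [-1.57271319e+00  6.29916063e-05 -2.56792610e-01]
wrist_force [ 0.58794629 -0.70011086 -0.21031677]
wrist_torque [-0.03132498  0.04651021 -0.02197383]
gripper_width 0.9955123464298368
scene 382.64923841307285 382.64923841307285 318.12450966540547 199.76573212997982 [[-0.583, 0.507, -0.635, 1293.461], [0.813, 0.378, -0.444, 517.355], [0.015, -0.775, -0.632, 850.64], [0.0, 0.0, 0.0, 1.0]]
top 456.0771376715279 456.0771376715279 320.6914098016587 202.74597903901105 [[-0.016, -0.993, 0.114, 422.02], [-1.0, 0.014, -0.015, 47.867], [0.013, -0.114, -0.993, 1424.375], [0.0, 0.0, 0.0, 1.0]]
```

View pics/scene0.png

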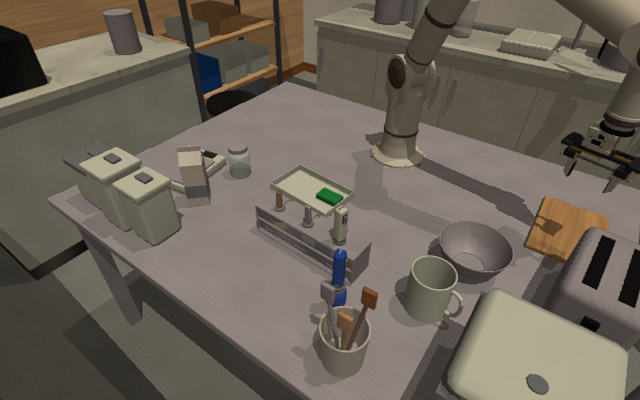

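View pics/top0.png

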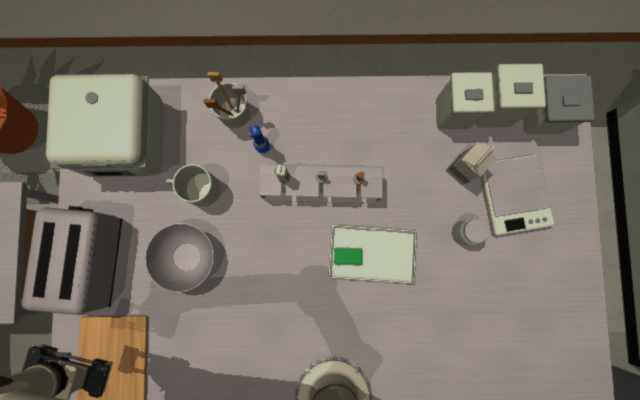

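The top view shows the brush in the left (+y) slot at about (282,172). The tray is at about (373,255), in front of the rack.

```bash
cat > h.py <<'E'
from station import status, snapshot, workorder, spotter
import cv2,numpy as np
def proj(d,P):
    T=np.linalg.inv(np.array(d["world_from_camera"])); P=np.atleast_2d(P); c=P@T[:3,:3].T+T[:3,3]
    return np.c_[d["fx"]*c[:,0]/c[:,2]+d["cx"],d["fy"]*c[:,1]/c[:,2]+d["cy"]]
def ray(d,uv):
    T=np.array(d["world_from_camera"]); r=T[:3,:3]@np.array([(uv[0]-d["cx"])/d["fx"],(uv[1]-d["cy"])/d["fy"],1]); return T[:3,3],r/np.linalg.norm(r)
def atz(d,uv,z):
    o,r=ray(d,uv); return o+r*(z-o[2])/r[2]
def tri(rs):
    A=0;b=0
    for o,r in rs:
        M=np.eye(3)-np.outer(r,r);A=A+M;b=b+M@o
    return np.linalg.solve(A,b)
E
python3 - <<'E'
from h import *
D={n:snapshot(n) for n in ["scene","top"]}
import pickle; pickle.dump(D,open("D0.pkl","wb"))
for q in ["rack","tray","brush","brush_grip","button_face","brush_neck","scourer_mid","pan_brush_mid","scraper_mid","bowl_mid","jug_mid","jar_mid","carton_mid"]:
    for n in D:
        for r in spotter.trace(q,n)[:3]:
            m=r["region"]; ys,xs=np.nonzero(m)
            print(q,n,round(r["confidence"],2),np.round(r["xy"],1),len(xs),(xs.min(),xs.max(),ys.min(),ys.max()), end=' ')
            if q in("rack","tray") and n=="top": print(cv2.minAreaRect(np.c_[xs,ys].astype(np.float32)),end='')
            print()
for n,(x0,x1,y0,y1) in {"scene":(240,400,150,310),"top":(240,420,130,290)}.items():
    cv2.imwrite(f"pics/{n}c.png",cv2.resize(D[n]["image"][y0:y1,x0:x1,::-1],None,fx=3.6 if n=="scene" else 3.6,fy=3.6,interpolation=cv2.INTER_CUBIC))
E
```

```text
rack scene 0.64 [343.3 225.4] 465 (np.int64(334), np.int64(348), np.int64(205), np.int64(242)) 
rack scene 0.61 [312.4 236.8] 4123 (np.int64(256), np.int64(371), np.int64(192), np.int64(285)) 
rack top 0.68 [317.8 186.7] 3894 (np.int64(259), np.int64(381), np.int64(165), np.int64(202)) ((320.1980895996094, 183.48133850097656), (122.19952392578125, 35.967018127441406), 1.3322197198867798)
tray scene 0.88 [309.1 188.6] 2136 (np.int64(270), np.int64(354), np.int64(164), np.int64(217)) 
tray scene 0.25 [326.4 197.5] 322 (np.int64(318), np.int64(343), np.int64(187), np.int64(205)) 
tray top 0.8 [373.9 254.7] 4014 (np.int64(329), np.int64(415), np.int64(225), np.int64(282)) ((372.16986083984375, 253.78759765625), (85.41779327392578, 52.59919357299805), 3.9451863765716553)
brush scene 0.86 [338.5 277.2] 699 (np.int64(331), np.int64(348), np.int64(250), np.int64(306)) 
brush scene 0.67 [340.8 224. ] 513 (np.int64(331), np.int64(348), np.int64(205), np.int64(256)) 
brush scene 0.39 [308.4 227.8] 270 (np.int64(301), np.int64(315), np.int64(205), np.int64(245)) 
brush top 0.69 [257.4 139.2] 369
[... 2178 characters left out ...]
(322)) 
jug_mid scene 0.52 [339.3 225.3] 533 (np.int64(331), np.int64(348), np.int64(205), np.int64(257)) 
jug_mid top 0.8 [198.1 184.7] 1607 (np.int64(166), np.int64(219), np.int64(164), np.int64(207)) 
jar_mid top 0.75 [469.3 227.8] 855 (np.int64(450), np.int64(489), np.int64(218), np.int64(244)) 
jar_mid top 0.62 [373.3 252.6] 4058 (np.int64(328), np.int64(415), np.int64(225), np.int64(282)) 
carton_mid scene 0.75 [192.9 178.4] 1461 (np.int64(178), np.int64(210), np.int64(145), np.int64(205)) 
carton_mid top 0.9 [470.9 165.4] 1215 (np.int64(446), np.int64(495), np.int64(142), np.int64(184)) 
carton_mid top 0.45 [282.8 174.5] 208 (np.int64(275), np.int64(289), np.int64(165), np.int64(186))
```

View pics/scenec.png

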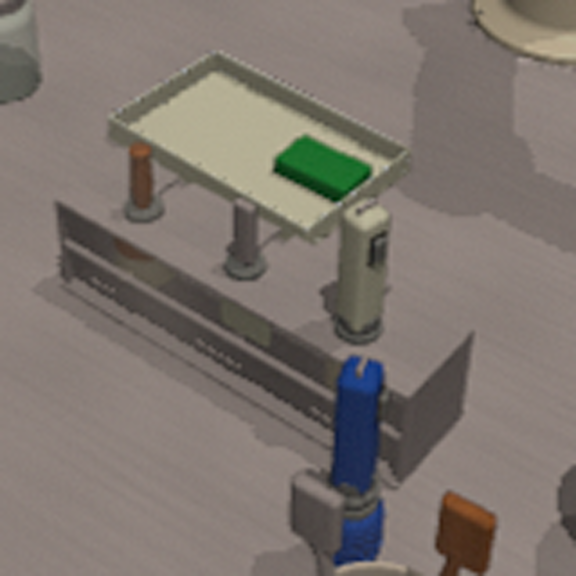

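View pics/topc.png

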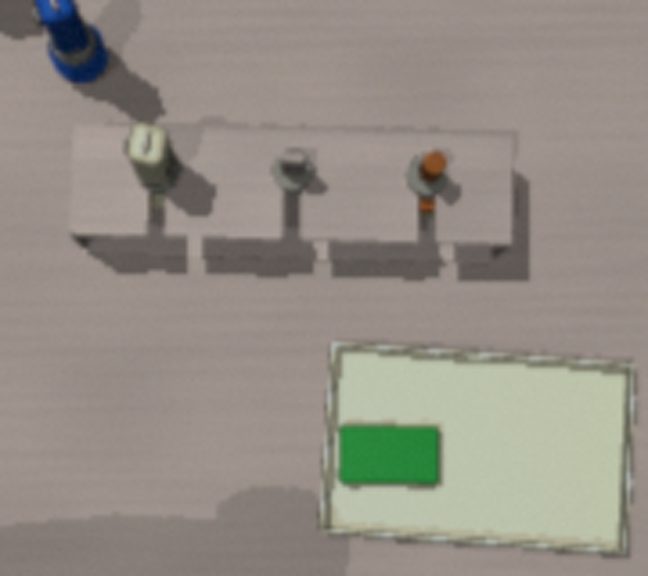

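```bash
python3 - <<'E'
from h import *
import pickle; D=pickle.load(open("D0.pkl","rb")); d=D["top"]; s=D["scene"]
f=lambda p,off:np.array(p)/3.6-0.36+np.array(off)
t=lambda p,z:atz(d,f(p,(240,130)),z)
for nm,c,z in [("rack",[(77,126),(517,131),(512,244),(71,234)],100),("tray",[(332,343),(632,362),(627,554),(320,530)],28)]:
    P=np.array([t(p,z) for p in c]); print(nm,P.round(0).tolist(),P.mean(0).round(1),
      "w",np.linalg.norm(P[0]-P[1]),np.linalg.norm(P[1]-P[2]), "yaw",[np.degrees(np.arctan2(-(a-b)[0],(a-b)[1])) for a,b in [(P[0],P[1]),(P[3],P[2])]])
# brush handle top centre
c2=lambda p:f(p,(240,150))
print("top",t((146,140),220), "tri", tri([ray(d,f((146,140),(240,130))),ray(s,c2((366,212)))]))
print("button tri z", [atz(s,c2((378,250)),z) for z in (185,192,200)])
for p in [(434,163),(427,178),(294,160),(294,178)]: print(p,t(p,170),t(p,105))
print("slots",[t(p,100) for p in [(157,237),(291,239),(426,241)]])
E
```

```text
rack [[689.0, 202.0, 100.0], [680.0, -159.0, 100.0], [587.0, -152.0, 100.0], [600.0, 207.0, 100.0]] [639.   24.6 100. ] w 360.7403963622536 93.68702682511397 yaw [np.float64(-1.4079298910142077), np.float64(-2.10845541393525)]
tray [[513.0, -6.0, 28.0], [493.0, -262.0, 28.0], [332.0, -251.0, 28.0], [356.0, 7.0, 28.0]] [ 423.3 -128.2   28. ] w 256.33834200711243 161.68452454409268 yaw [np.float64(-4.474087590935211), np.float64(-5.349185326700938)]
top [653.64416264 136.75291292 220.        ] tri [652.80692906 139.01822421 218.13988998]
button tri z [array([648.32584647, 151.40084268, 185.        ]), array([655.11020892, 155.24928188, 192.        ]), array([662.863766  , 159.64749811, 200.        ])]
(434, 163) [642.22605993 -82.50170957 170.        ] [653.63683598 -89.25721406 105.        ]
(427, 178) [630.52495128 -76.77297614 170.        ] [641.32939176 -83.23162543 105.        ]
(294, 160) [646.02694345  26.01703376 170.        ] [657.63467613  24.88482324 105.        ]
(294, 178) [631.90943132  26.24029303 170.        ] [642.78561368  25.11965149 105.        ]
slots [array([596.57942446, 137.12603512, 100.        ]), array([593.42293787,  28.26792665, 100.        ]), array([590.24906812, -81.61233611, 100.        ])]
```

```bash
cat >> h.py <<'E'
from scipy.spatial.transform import Rotation as Ro
def plan(target,yaw=None,hard=True):
    s=status.get_state(); R=Ro.from_euler("xyz",s["eef_rot"]); d=np.array(target)-s["position"]
    dy=0 if yaw is None else -(yaw-s["eef_rot"][2])
    print("t",round(s["time_s"],2),"pos",np.round(s["position"],1),"rot",np.round(s["eef_rot"],4),"F",np.round(s["wrist_force"],1),"w",round(s["gripper_width"]*92,1))
    print("norm shift",np.round(R.inv().apply(d)/200,4),"dist",np.linalg.norm(d),"turn",round(dy/(np.pi/4),4))
E
python3 - <<'E'
from h import *
d=snapshot("wrist"); T=np.array(d["world_from_camera"]); print(d["fx"],T.round(3))
cv2.imwrite("pics/w0.png",d["image"][:,:,::-1])
plan((652,137,490),-0.03)
E
```

```text
351.1449009536185 [[ 2.55000e-01  9.38000e-01  2.36000e-01  1.02351e+02]
 [ 9.67000e-01 -2.47000e-01 -6.10000e-02  6.44674e+02]
 [ 1.00000e-03  2.43000e-01 -9.70000e-01  3.84639e+02]
 [ 0.00000e+00  0.00000e+00  0.00000e+00  1.00000e+00]]
t 1.55 pos [165.1 628.7 404.7] rot [-1.5708  0.     -0.2567] F [ 0.  -0.1 -0.2] w 92.0
norm shift [ 2.9792 -0.4265 -1.7596] dist 697.2418108244715 turn -0.2887
```

View pics/w0.png

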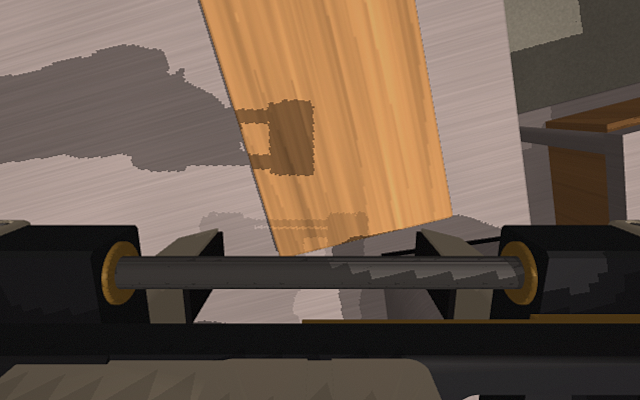

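Emit:
arm_command(increments=[[[0.1, -0.1, -0.1], 0], [[0.3, -0.15, -0.2], 0], [[0.5, -0.2, -0.3], 0], [[0.7, -0.2, -0.41], 0], [[0.9, -0.2, -0.53], 0], [[1, -0.2, -0.6], 0]], hand=-1)

```text
time_s: 2.15
position: [331.8, 458.4, 444.9]
eef_rot: [-1.572, -0.002, -0.262]
wrist_force: [0.5, 0.0, 0.6]
gripper_width: 1.0
```

Emit:
arm_command(increments=[[[0.2, -0.04, -0.12], 0], [[0.4, -0.08, -0.24], 0], [[0.6, -0.12, -0.35], 0], [[0.8, -0.16, -0.47], 0], [[1, -0.2, -0.59], 0], [[1, -0.2, -0.59], 0]])

```text
time_s: 2.75
position: [497.1, 290.0, 485.8]
eef_rot: [-1.572, -0.005, -0.269]
wrist_force: [-0.2, 0.2, -0.7]
gripper_width: 1.001
```

```bash
python3 - <<'E'
from h import *
plan((600,137,490),-0.03)
E
```

```text
t 2.75 pos [497.1 290.  485.8] rot [-1.5721 -0.0051 -0.2688] F [-0.2  0.2 -0.7] w 92.1
norm shift [ 0.6994 -0.0167 -0.6011] dist 184.46968128640037 turn -0.304
```

Emit:
arm_command(increments=[[[0.15, 0, -0.12], -0.06], [[0.3, 0, -0.25], -0.12], [[0.45, 0, -0.38], -0.2], [[0.6, 0, -0.5], -0.26], [[0.7, 0, -0.6], -0.3], [[0.7, 0, -0.6], -0.3], [[0.7, 0, -0.6], -0.3]])

```text
time_s: 3.45
position: [596.6, 144.8, 484.5]
eef_rot: [-1.57, 0.001, -0.023]
wrist_force: [0.3, 0.8, -0.0]
gripper_width: 0.998
```

```bash
python3 - <<'E'
from h import *
d=snapshot("wrist"); import pickle; pickle.dump(d,open("w1.pkl","wb"))
cv2.imwrite("pics/w1.png",d["image"][:,:,::-1])
print(np.array(d["world_from_camera"]).round(3).tolist())
plan((652,137,430),-0.03)
for q in ["brush_grip","button_face"]:
  for r in spotter.trace(q,"wrist")[:2]: print(q,r["confidence"],r["xy"],cv2.minAreaRect(np.argwhere(r["region"])[:,::-1].astype(np.float32)))
E
```

```text
[[0.024, 0.97, 0.243, 531.724], [1.0, -0.024, -0.004, 145.804], [0.002, 0.243, -0.97, 464.391], [0.0, 0.0, 0.0, 1.0]]
t 3.5 pos [596.  146.2 484.6] rot [-1.5699e+00  6.0000e-04 -2.0900e-02] F [ 0.6 -0.2 -0.4] w 91.6
norm shift [ 0.2808  0.2727 -0.0402] dist 78.70482850913821 turn 0.0116
brush_grip 0.85 [376.6, 310.7] ((377.0, 309.0), (18.0, 26.0), 90.0)
brush_grip 0.77 [311.7, 237.3] ((314.5, 234.5), (41.0, 37.0), 90.0)
```

View pics/w1.png

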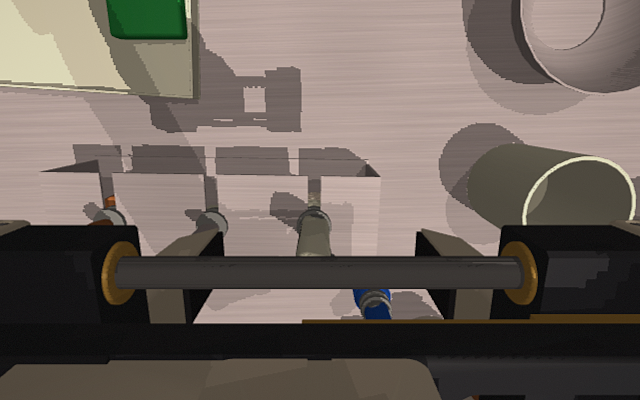

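Emit:
arm_command(increments=[[[0.2, 0, 0], 0], [[0.4, 0, -0.02], 0], [[0.5, 0, -0.04], 0], [[0.5, 0, -0.04], 0], [[0.5, 0, -0.04], 0]])

```text
time_s: 4.1
position: [695.7, 136.6, 484.1]
eef_rot: [-1.57, 0.002, -0.02]
wrist_force: [-1.2, -0.7, 0.3]
gripper_width: 1.001
```

```bash
python3 - <<'E'
from h import *
d=snapshot("wrist"); import pickle; pickle.dump(d,open("w2.pkl","wb"))
cv2.imwrite("pics/w2.png",d["image"][:,:,::-1])
print(np.array(d["world_from_camera"]).round(3).tolist())
plan((652,137,430),-0.03)
for q in ["brush_grip","button_face"]:
  for r in spotter.trace(q,"wrist")[:2]: print(q,r["confidence"],r["xy"],cv2.minAreaRect(np.argwhere(r["region"])[:,::-1].astype(np.float32)))
cv2.imwrite("pics/w2c.png",cv2.resize(d["image"][60:250,220:420,::-1],None,fx=3,fy=3,interpolation=cv2.INTER_CUBIC))
E
```

```text
[[0.02, 0.97, 0.242, 630.791], [1.0, -0.02, -0.003, 137.379], [0.002, 0.242, -0.97, 464.15], [0.0, 0.0, 0.0, 1.0]]
t 4.15 pos [695.2 136.8 484.6] rot [-1.57e+00  1.10e-03 -1.91e-02] F [-0.3  0.5  0.2] w 91.9
norm shift [-0.2158  0.2731 -0.0035] dist 69.62319577159724 turn 0.0139
brush_grip 0.93 [319.6, 140.7] ((322.35296630859375, 140.08824157714844), (45.354156494140625, 45.59669494628906), 14.03624439239502)
brush_grip 0.58 [391.4, 242.7] ((397.6478271484375, 254.46844482421875), (76.51860809326172, 32.421897888183594), 63.90457534790039)
button_face 0.29 [316.1, 140.8] ((323.25, 136.25), (46.08728790283203, 54.52027893066406), 11.309932708740234)
```

View pics/w2c.png

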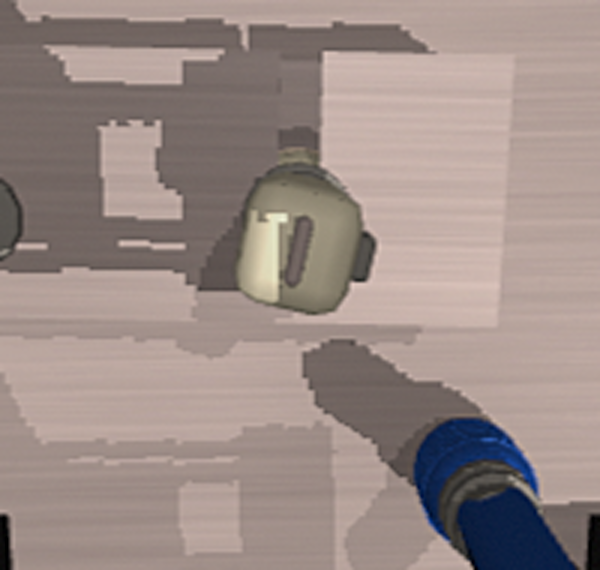

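```bash
python3 - <<'E'
from h import *
import pickle; d=pickle.load(open("w2.pkl","rb"))
f=lambda p:np.array(p)/3-0.33+np.array((220,60))
for nm,a,b,z in [("loop",(305,220),(292,283),226),("bottom",(247,301),(335,315),218),("right",(363,240),(350,300),218),("btn",(376,237),(369,280),192)]:
    A,B=atz(d,f(a),z),atz(d,f(b),z); v=B-A
    print(nm,A.round(1),B.round(1),"mid",((A+B)/2).round(1),"ang of v",np.degrees(np.arctan2(v[1],v[0])).round(1),np.linalg.norm(v))
for p in [(299,251)]: print(atz(d,f(p),220),atz(d,f(p),227))
# neck top/slot check
print("rack front corner/back corner",atz(d,f((515,55)),100),atz(d,f((498,327)),100),"slot",atz(d,f((281,60)),100),atz(d,f((322,52)),100))
E
```

```text
loop [645.1 139.1 226. ] [659.  135.9 226. ] mid [652.  137.5 226. ] ang of v -12.9 14.308607542089112
bottom [664.  125.2 218. ] [667.7 145.8 218. ] mid [665.8 135.5 218. ] ang of v 79.7 20.91643832335912
right [650.4 152.4 218. ] [664.2 149.3 218. ] mid [657.3 150.9 218. ] ang of v -12.7 14.195293956681608
btn [651.7 157.3 192. ] [662.7 155.5 192. ] mid [657.2 156.4 192. ] ang of v -9.5 11.080423043387468
[652.40756269 137.58727574 220.        ] [651.78779711 137.58129309 227.        ]
rack front corner/back corner [600.69375487 209.85727398 100.        ] [690.74428579 206.59273085 100.        ] slot [600.71128024 133.02756696 100.        ] [598.48903165 146.52946098 100.        ]
```

```bash
python3 - <<'E'
from h import *
plan((652.5,137.6,425),-0.195)
E
```

```text
t 4.25 pos [695.1 136.5 485.2] rot [-1.5702e+00  2.0000e-04 -1.9200e-02] F [-0.6  0.4  0.3] w 92.0
norm shift [-0.2131  0.3009  0.0011] dist 73.75163150077013 turn 0.2239
```

Emit:
arm_command(increments=[[[-0.07, 0.1, 0], 0.08], [[-0.15, 0.2, 0], 0.16], [[-0.213, 0.3, 0.001], 0.224], [[-0.213, 0.3, 0.001], 0.224], [[-0.213, 0.3, 0.001], 0.224], [[-0.213, 0.3, 0.001], 0.224]])

```text
time_s: 4.85
position: [654.5, 136.5, 426.6]
eef_rot: [-1.57, -0.003, -0.196]
wrist_force: [0.2, 0.1, -0.4]
gripper_width: 1.002
```

```bash
python3 - <<'E'
from h import *
plan((652.5,137.6,351),-0.195)
d=snapshot("top"); cv2.imwrite("pics/t1.png",cv2.resize(d["image"][130:230,220:380,::-1],None,fx=5,fy=5))
E
```

```text
t 4.85 pos [654.5 136.5 426.6] rot [-1.5695 -0.003  -0.196 ] F [ 0.2  0.1 -0.4] w 92.1
norm shift [-0.0118  0.3782  0.003 ] dist 75.67775172428846 turn -0.0013
```

Emit:
arm_command(increments=[[[0, 0.1, 0], 0], [[0, 0.2, 0], 0], [[0, 0.3, 0], 0], [[0, 0.37, 0], 0], [[0, 0.37, 0], 0], [[0, 0.37, 0], 0], [[0, 0.37, 0], 0]])

```text
time_s: 5.6
position: [654.3, 136.4, 352.2]
eef_rot: [-1.57, -0.002, -0.197]
wrist_force: [-0.2, -0.5, -0.2]
gripper_width: 1.001
```

```bash
python3 - <<'E'
from h import *
plan((652.5,137.6,351),-0.195)
d=snapshot("wrist"); cv2.imwrite("pics/w3.png",d["image"][:,:,::-1])
d=snapshot("scene"); cv2.imwrite("pics/s3.png",cv2.resize(d["image"][120:280,260:420,::-1],None,fx=3.6,fy=3.6))
E
```

```text
t 5.6 pos [654.3 136.4 352.2] rot [-1.5697 -0.0022 -0.1971] F [-0.2 -0.5 -0.2] w 92.1
norm shift [-0.0102  0.006   0.0039] dist 2.4823586424200843 turn -0.0026
```

View pics/w3.png

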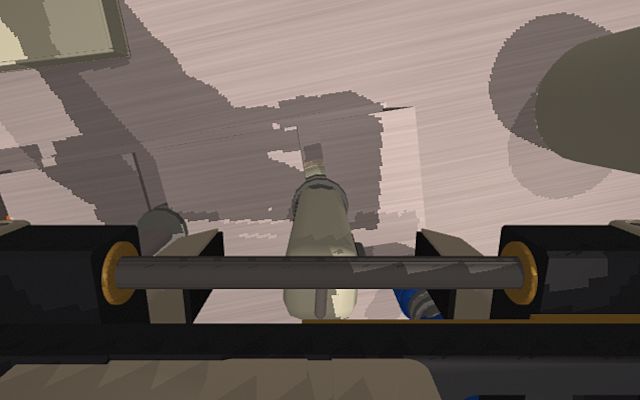

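View pics/s3.png

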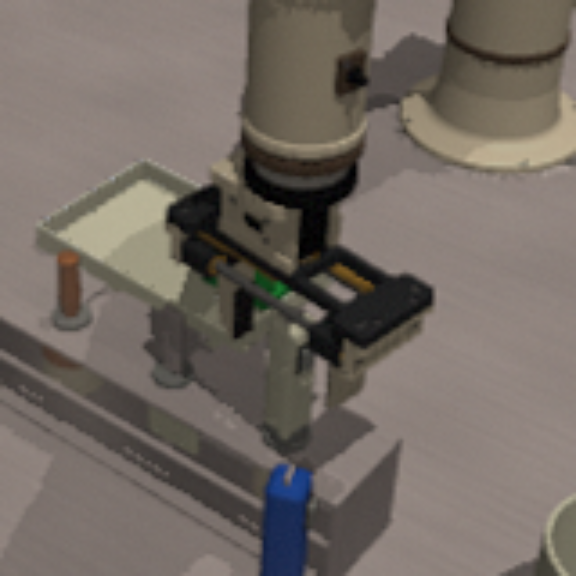

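The handle sits centred between the fingers (col ~320) and square to them. Closing now.

Emit:
arm_command(increments=[[[0, 0, 0], 0], [[0, 0, 0], 0], [[0, 0, 0], 0], [[0, 0, 0], 0], [[0, 0, 0], 0], [[0, 0, 0], 0], [[0, 0, 0], 0], [[0, 0, 0], 0], [[0, 0, 0], 0], [[0, 0, 0], 0]], hand=1, force=40)

```text
time_s: 6.7
position: [653.6, 136.4, 350.7]
eef_rot: [-1.571, 0.0, -0.197]
wrist_force: [0.1, -0.1, -0.3]
gripper_width: 0.304
```

```bash
python3 - <<'E'
from h import *
plan((652.5,137.6,351),-0.195)
E
```

```text
t 6.7 pos [653.6 136.4 350.7] rot [-1.5706e+00  2.0000e-04 -1.9700e-01] F [ 0.1 -0.1 -0.3] w 28.0
norm shift [-0.0066 -0.0017  0.0047] dist 1.6523056122843118 turn -0.0025
```

Width is 28.0 mm, so the button is flush. Pulling up gently, watching the force.

Emit:
arm_command(increments=[[[0, -0.02, 0], 0], [[0, -0.05, 0], 0], [[0, -0.08, 0], 0], [[0, -0.11, 0], 0], [[0, -0.14, 0], 0], [[0, -0.17, 0], 0], [[0, -0.2, 0], 0], [[0, -0.2, 0], 0]])

```text
time_s: 7.5
position: [654.2, 136.3, 392.2]
eef_rot: [-1.57, -0.002, -0.197]
wrist_force: [-0.4, 0.1, -1.9]
gripper_width: 0.309
```

```bash
python3 - <<'E'
from h import *
plan((652.5,137.6,431),-0.195)
d=snapshot("scene"); cv2.imwrite("pics/s4.png",cv2.resize(d["image"][120:280,260:420,::-1],None,fx=3.6,fy=3.6))
E
```

```text
t 7.5 pos [654.2 136.3 392.2] rot [-1.5698 -0.0025 -0.1971] F [-0.4  0.1 -1.9] w 28.4
norm shift [-0.0089 -0.1938  0.0049] dist 38.82241191681347 turn -0.0027
```

View pics/s4.png

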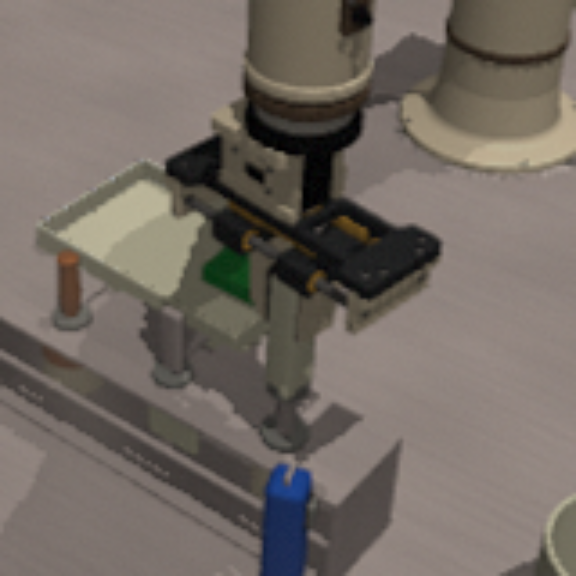

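The pole is showing below the handle, about 40 mm out, with low force. Continuing.

Emit:
arm_command(increments=[[[0, -0.03, 0], 0], [[0, -0.06, 0], 0], [[0, -0.09, 0], 0], [[0, -0.12, 0], 0], [[0, -0.15, 0], 0], [[0, -0.17, 0], 0], [[0, -0.18, 0], 0], [[0, -0.18, 0], 0]])

```text
time_s: 8.35
position: [653.7, 136.3, 427.3]
eef_rot: [-1.571, -0.001, -0.197]
wrist_force: [-0.2, 0.5, -1.6]
gripper_width: 0.305
```

Emit:
arm_command(increments=[[[0, -0.01, 0], 0], [[0, -0.01, 0], 0], [[0, -0.02, 0], 0], [[0, -0.02, 0], 0]])

```text
time_s: 8.75
position: [653.6, 136.4, 430.8]
eef_rot: [-1.571, 0.0, -0.197]
wrist_force: [-0.6, 0.7, -2.0]
gripper_width: 0.303
```

Emit:
arm_command(increments=[[[0, -0.005, 0], 0], [[0, -0.01, 0], 0], [[0, -0.01, 0], 0]])

```text
time_s: 9.05
position: [653.6, 136.3, 432.7]
eef_rot: [-1.571, 0.0, -0.197]
wrist_force: [0.6, 1.2, -2.8]
gripper_width: 0.305
```

```bash
python3 - <<'E'
from h import *
plan((652.5,137.6,431),-0.195)
E
```

```text
t 9.05 pos [653.6 136.3 432.7] rot [-1.5708e+00  2.0000e-04 -1.9710e-01] F [ 0.6  1.2 -2.8] w 28.1
norm shift [-0.0068  0.0083  0.0054] dist 2.4054242534268075 turn -0.0026
```

Emit:
arm_command(increments=[[[0, -0.005, 0], 0], [[0, -0.005, 0], 0], [[0, -0.005, 0], 0]])

```text
time_s: 9.35
position: [653.6, 136.3, 432.7]
eef_rot: [-1.571, 0.001, -0.197]
wrist_force: [1.4, 0.8, -11.3]
gripper_width: 0.302
```

Emit:
arm_command(increments=[[[0, -0.005, 0], 0], [[0, -0.005, 0], 0], [[0, -0.005, 0], 0]])

```text
time_s: 9.65
position: [653.4, 136.2, 432.8]
eef_rot: [-1.572, 0.002, -0.197]
wrist_force: [3.0, 1.5, -21.9]
gripper_width: 0.309
```

The force rose from 3 to 22 N with no further travel, about 82 mm up including the play, so this is the second stop. Backing off slightly and then sliding out in stages.

Emit:
arm_command(increments=[[[0, 0.01, 0], 0], [[0, 0.013, 0], 0], [[0, 0.013, 0], 0]])

```text
time_s: 9.95
position: [653.5, 136.3, 432.7]
eef_rot: [-1.571, 0.0, -0.197]
wrist_force: [1.0, 0.1, -11.5]
gripper_width: 0.302
```

Emit:
arm_command(increments=[[[-0.03, 0, -0.005], 0], [[-0.06, 0, -0.01], 0], [[-0.1, 0, -0.016], 0], [[-0.1, 0, -0.016], 0]])

```text
time_s: 10.35
position: [634.5, 137.6, 431.9]
eef_rot: [-1.567, -0.006, -0.197]
wrist_force: [12.9, 3.3, -22.6]
gripper_width: 0.305
```

```bash
python3 - <<'E'
from h import *
plan((652.5,137.6,431),-0.195)
d=snapshot("scene"); cv2.imwrite("pics/s5.png",cv2.resize(d["image"][120:280,260:420,::-1],None,fx=3.6,fy=3.6))
E
```

```text
t 10.35 pos [634.5 137.6 431.9] rot [-1.5672 -0.0061 -0.1969] F [ 12.9   3.3 -22.6] w 28.0
norm shift [0.0884 0.0051 0.0174] dist 18.042595651439044 turn -0.0024
```

View pics/s5.png

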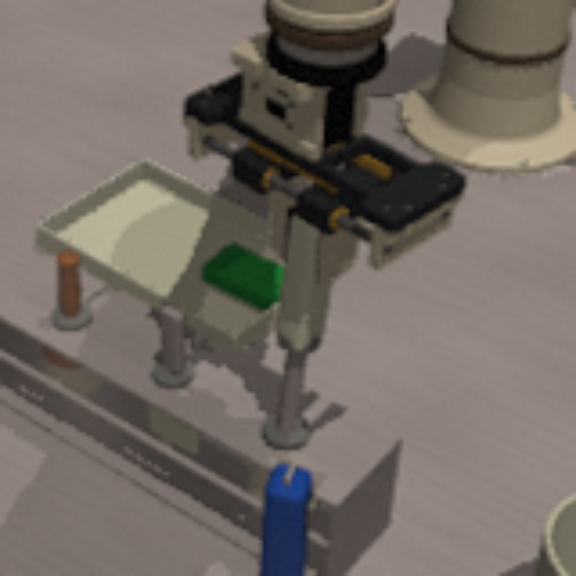

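There is still upward tension pressing the hub against the sheet, so the brush is dragging. Lowering more before sliding.

Emit:
arm_command(increments=[[[0, 0.01, 0], 0], [[0, 0.015, 0], 0], [[0, 0.015, 0], 0], [[0, 0.015, 0], 0]])

```text
time_s: 10.8
position: [634.8, 137.7, 431.8]
eef_rot: [-1.567, -0.007, -0.197]
wrist_force: [7.9, 0.8, -8.2]
gripper_width: 0.299
```

```bash
python3 - <<'E'
from h import *
plan((652.5,137.6,431),-0.195)
d=snapshot("scene"); cv2.imwrite("pics/s6.png",cv2.resize(d["image"][120:280,260:420,::-1],None,fx=3.6,fy=3.6))
E
```

```text
t 10.8 pos [634.8 137.7 431.8] rot [-1.5667 -0.0071 -0.197 ] F [ 7.9  0.8 -8.2] w 27.5
norm shift [0.0869 0.0045 0.0168] dist 17.72348756668722 turn -0.0026
```

View pics/s6.png

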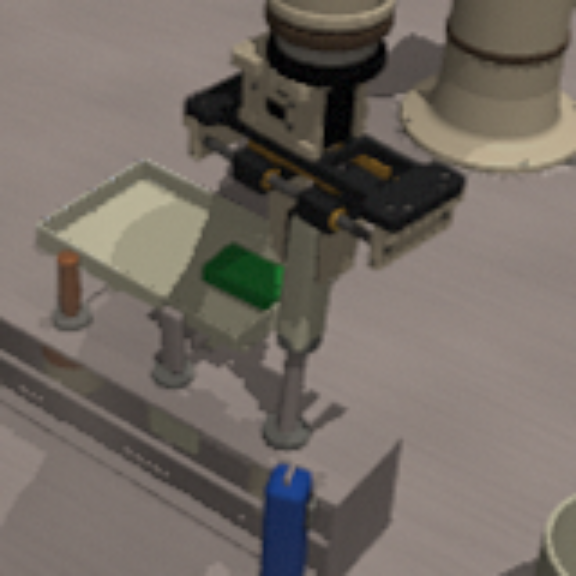

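Emit:
arm_command(increments=[[[0, 0.005, 0], 0], [[0, 0.01, 0], 0], [[0, 0.01, 0], 0], [[0, 0.01, 0], 0]])

```text
time_s: 11.25
position: [634.7, 137.8, 431.2]
eef_rot: [-1.567, -0.008, -0.197]
wrist_force: [5.6, 1.9, 1.8]
gripper_width: 0.303
```

```bash
python3 - <<'E'
from h import *
plan((652.5,137.6,431),-0.195)
E
```

```text
t 11.25 pos [634.7 137.8 431.2] rot [-1.5666 -0.0078 -0.197 ] F [5.6 1.9 1.8] w 27.9
norm shift [0.0872 0.0018 0.0166] dist 17.753076527689466 turn -0.0026
```

Emit:
arm_command(increments=[[[-0.03, 0, -0.005], 0], [[-0.06, 0, -0.01], 0], [[-0.1, 0, -0.016], 0], [[-0.1, 0, -0.016], 0]])

```text
time_s: 11.65
position: [620.7, 137.3, 430.9]
eef_rot: [-1.56, -0.027, -0.2]
wrist_force: [37.9, 3.7, -21.7]
gripper_width: 0.305
```

```bash
python3 - <<'E'
from h import *
plan((652.5,137.6,431),-0.195)
d=snapshot("scene"); cv2.imwrite("pics/s7.png",cv2.resize(d["image"][120:280,260:420,::-1],None,fx=3.6,fy=3.6))
E
```

```text
t 11.65 pos [620.7 137.3 430.9] rot [-1.5601 -0.0274 -0.1996] F [ 37.9   3.7 -21.7] w 28.0
norm shift [0.1554 0.0039 0.0327] dist 31.773479448450185 turn -0.0059
```

View pics/s7.png

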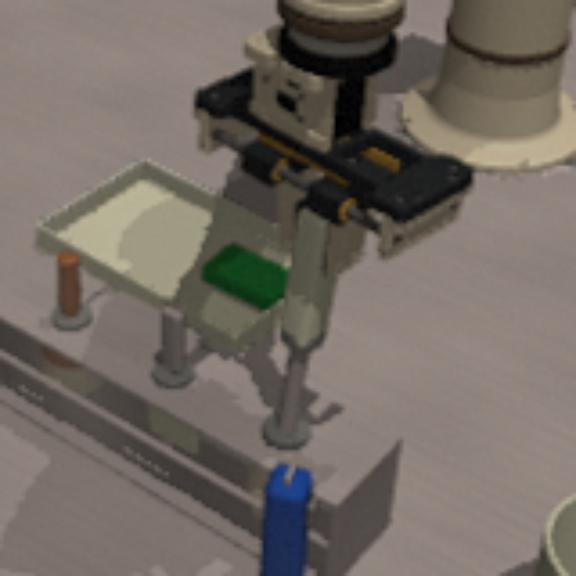

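The neck is not moving. Pulling this high only tilts the brush about the jaw axis and jams the hub in the slot. I'll return it upright, release so the catch locks at the second stop, and regrip with the jaws along x. The pads will then hold the brush upright while it slides.

Emit:
arm_command(increments=[[[0.05, 0, 0.008], 0], [[0.1, -0.003, 0.016], 0], [[0.15, -0.006, 0.024], 0], [[0.2, -0.01, 0.032], 0], [[0.2, -0.01, 0.032], 0], [[0.2, -0.01, 0.032], 0]])

```text
time_s: 12.3
position: [653.6, 136.2, 429.0]
eef_rot: [-1.571, 0.0, -0.197]
wrist_force: [-1.5, 1.1, 1.0]
gripper_width: 0.302
```

```bash
python3 - <<'E'
from h import *
plan((652.5,137.6,433),-0.195); print(status.get_state()["qpos"].round(3) if hasattr(status.get_state()["qpos"],"round") else status.get_state()["qpos"])
d=snapshot("scene"); cv2.imwrite("pics/s8.png",cv2.resize(d["image"][120:280,260:420,::-1],None,fx=3.6,fy=3.6))
E
```

```text
t 12.3 pos [653.6 136.2 429. ] rot [-1.5711e+00  2.0000e-04 -1.9710e-01] F [-1.5  1.1  1. ] w 27.8
norm shift [-0.0067 -0.02    0.0057] dist 4.3619104727898295 turn -0.0027
[-0.138  0.483 -0.154  1.483  0.077  1.182  1.07 ]
```

View pics/s8.png

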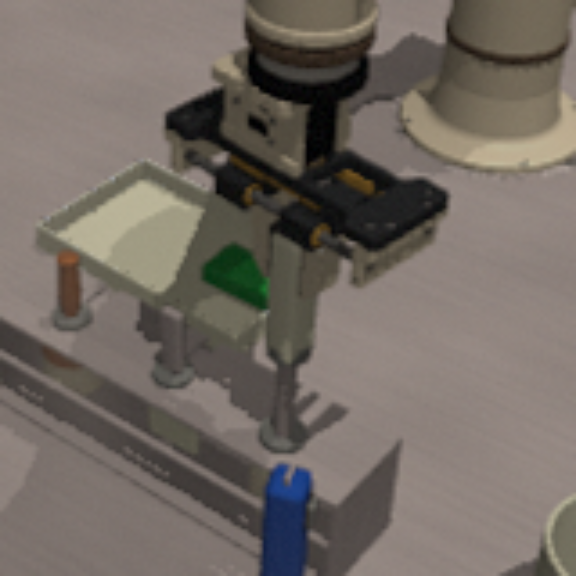

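Emit:
arm_command(increments=[[[0, -0.005, 0], 0], [[0, -0.01, 0], 0], [[0, -0.015, 0], 0], [[0, -0.02, 0], 0], [[0, -0.02, 0], 0]])

```text
time_s: 12.85
position: [653.5, 136.2, 433.0]
eef_rot: [-1.571, 0.001, -0.197]
wrist_force: [-1.9, 0.6, -3.9]
gripper_width: 0.304
```

Emit:
arm_command(increments=[[[0, -0.005, 0], 0], [[0, -0.008, 0], 0], [[0, -0.008, 0], 0]])

```text
time_s: 13.15
position: [653.5, 136.2, 433.9]
eef_rot: [-1.571, 0.001, -0.197]
wrist_force: [-0.4, 0.5, -8.5]
gripper_width: 0.304
```

Emit:
arm_command(increments=[[[0, 0, 0], 0], [[0, 0, 0], 0], [[0, 0, 0], 0], [[0, 0, 0], 0], [[0, 0, 0], 0], [[0, 0, 0], -0.1], [[0, 0, 0], -0.2], [[0, 0, 0], -0.2]], hand=-1)

```text
time_s: 13.95
position: [653.8, 136.2, 435.1]
eef_rot: [-1.571, -0.001, -0.039]
wrist_force: [-0.4, -0.7, -0.5]
gripper_width: 0.952
```

```bash
python3 - <<'E'
from h import *
plan((652.5,137.6,431),-0.195); print(status.get_state()["qpos"])
d=snapshot("scene"); cv2.imwrite("pics/s9.png",cv2.resize(d["image"][120:280,260:420,::-1],None,fx=3.6,fy=3.6))
d=snapshot("wrist"); cv2.imwrite("pics/w9.png",d["image"][:,:,::-1])
E
```

```text
t 13.95 pos [653.8 136.2 435.1] rot [-1.5706e+00 -7.0000e-04 -3.9500e-02] F [-0.4 -0.7 -0.5] w 87.6
norm shift [-0.0068  0.0205  0.007 ] dist 4.542611853957455 turn 0.198
[-0.11532068  0.48082294 -0.18599234  1.47491089  0.09212658  1.19367174
  1.21672498]
```

View pics/s9.png

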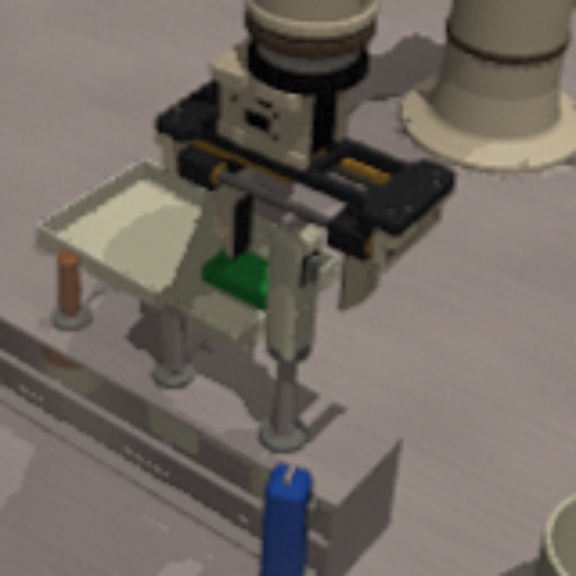

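View pics/w9.png

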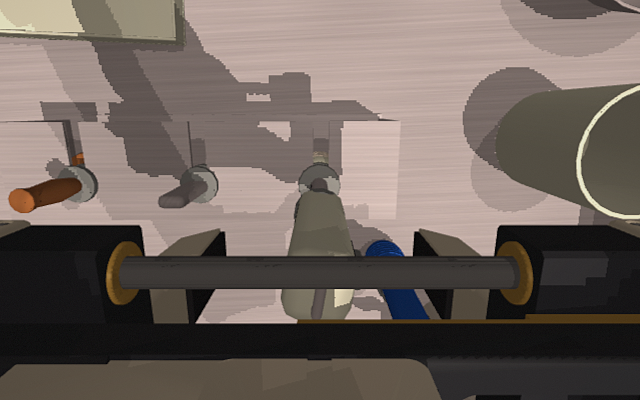

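The brush stands extended on its own with the button out, so it is locked. Turning the gripper 90° about the handle.

Emit:
arm_command(increments=[[[0, 0.01, 0], 0.18], [[0, 0.02, 0], 0.36], [[0, 0.03, 0], 0.54], [[0, 0.03, 0], 0.72], [[0, 0.03, 0], 0.9], [[0, 0.03, 0], 1.0], [[0, 0.03, 0], 1.0]])

```text
time_s: 14.75
position: [653.7, 136.5, 428.8]
eef_rot: [-1.571, -0.0, -0.827]
wrist_force: [-0.1, -0.2, 0.4]
gripper_width: 1.002
```

Emit:
arm_command(increments=[[[0, 0, 0], 0.18], [[0, 0, 0], 0.36], [[0, 0, 0], 0.54], [[0, 0, 0], 0.72], [[0, 0, 0], 0.9], [[0, 0, 0], 1.0], [[0, 0, 0], 1.0]])

```text
time_s: 15.45
position: [653.7, 136.4, 428.8]
eef_rot: [-1.571, -0.0, -1.61]
wrist_force: [0.4, -0.3, 0.6]
gripper_width: 0.997
```

Emit:
arm_command(increments=[[[0, 0, 0], 0.1], [[0, 0, 0], 0.2], [[0, 0, 0], 0.2], [[0, 0, 0], 0.2]])

```text
time_s: 15.85
position: [653.7, 136.3, 428.7]
eef_rot: [-1.571, -0.0, -1.764]
wrist_force: [1.0, 0.0, 0.2]
gripper_width: 1.002
```

```bash
python3 - <<'E'
from h import *
plan((652.5,137.6,429),-0.195-np.pi/2); print(status.get_state()["qpos"])
d=snapshot("scene"); cv2.imwrite("pics/s10.png",cv2.resize(d["image"][120:280,260:420,::-1],None,fx=3.6,fy=3.6))
d=snapshot("wrist"); cv2.imwrite("pics/w10.png",d["image"][:,:,::-1])
E
```

```text
t 15.85 pos [653.7 136.3 428.7] rot [-1.5708 -0.     -1.764 ] F [1.  0.  0.2] w 92.2
norm shift [-0.0051 -0.0013 -0.0069] dist 1.7299952658605782 turn 0.0023
[-0.35749908  0.48050612  0.1590421   1.49203137 -0.07938302  1.17533862
 -0.37873508]
```

View pics/s10.png

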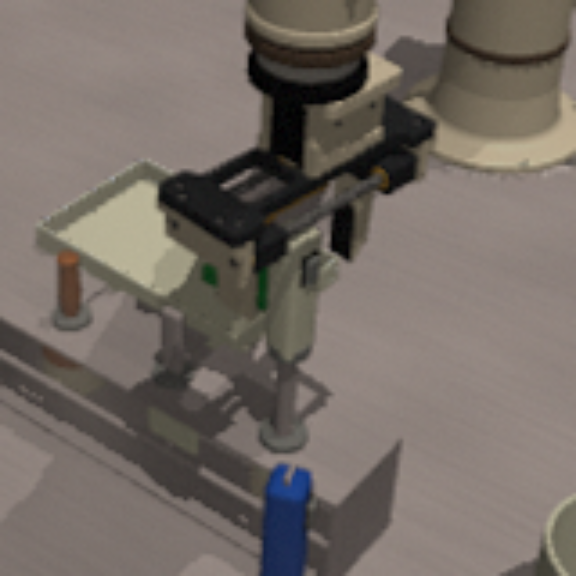

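View pics/w10.png

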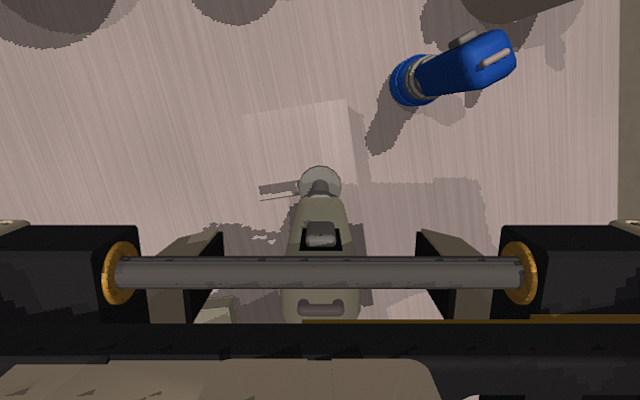

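The handle is centred and the button faces the camera, out. Gripping the x faces.

Emit:
arm_command(increments=[[[0, 0, 0], 0], [[0, 0, 0], 0], [[0, 0, 0], 0], [[0, 0, 0], 0], [[0, 0, 0], 0], [[0, 0, 0], 0], [[0, 0, 0], 0], [[0, 0, 0], 0], [[0, 0, 0], 0], [[0, 0, 0], 0]], hand=1, force=55)

```text
time_s: 16.95
position: [653.7, 136.3, 428.7]
eef_rot: [-1.571, 0.0, -1.768]
wrist_force: [-0.3, -1.0, -0.8]
gripper_width: 0.305
```

```bash
python3 - <<'E'
from h import *
s=status.get_state(); p=s["position"]
a=np.radians(-2.0); 
plan(p+30*np.array([-np.cos(a),-np.sin(a),0]))
E
```

```text
t 16.95 pos [653.7 136.3 428.7] rot [-1.5709  0.     -1.7678] F [-0.3 -1.  -0.8] w 28.1
norm shift [ 0.0242  0.     -0.148 ] dist 30.000000000000053 turn 0.0
```

Emit:
arm_command(increments=[[[0, -0.005, 0], 0], [[0, -0.005, 0], 0], [[0.006, -0.005, -0.037], 0], [[0.012, -0.005, -0.074], 0], [[0.012, -0.005, -0.074], 0]])

```text
time_s: 17.45
position: [637.4, 137.1, 429.6]
eef_rot: [-1.572, -0.0, -1.767]
wrist_force: [-0.0, 0.9, -1.5]
gripper_width: 0.304
```

```bash
python3 - <<'E'
from h import *
plan((652.5,137.6,429),-0.195-np.pi/2)
d=snapshot("scene"); cv2.imwrite("pics/s11.png",cv2.resize(d["image"][120:280,260:420,::-1],None,fx=3.6,fy=3.6))
E
```

```text
t 17.45 pos [637.4 137.1 429.6] rot [-1.5722e+00 -2.0000e-04 -1.7672e+00] F [-0.   0.9 -1.5] w 28.0
norm shift [-0.0173  0.003   0.0734] dist 15.10083965115019 turn -0.0018
```

View pics/s11.png

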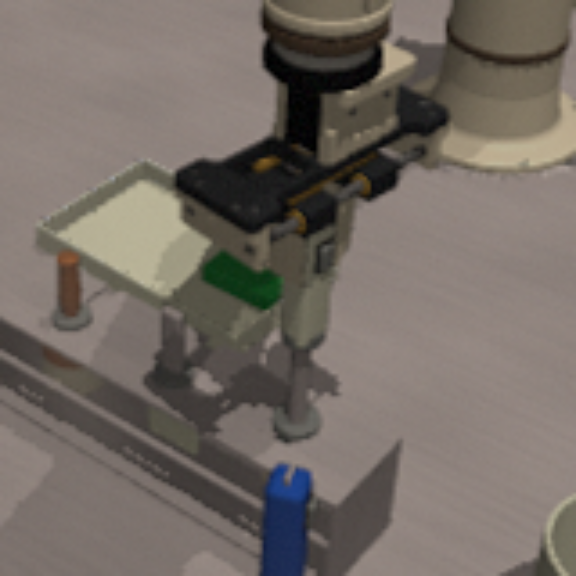

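The brush now slides freely and stays upright with almost no force. Continuing out.

Emit:
arm_command(increments=[[[0.012, 0, -0.074], 0], [[0.024, 0, -0.148], 0], [[0.036, 0, -0.222], 0], [[0.048, 0, -0.296], 0], [[0.048, 0, -0.296], 0]])

```text
time_s: 18.0
position: [577.3, 139.3, 429.9]
eef_rot: [-1.572, 0.0, -1.767]
wrist_force: [0.3, 0.3, -1.8]
gripper_width: 0.304
```

Emit:
arm_command(increments=[[[0.012, 0, -0.074], 0], [[0.024, 0, -0.148], 0], [[0.036, 0, -0.222], 0], [[0.044, 0, -0.27], 0], [[0.044, 0, -0.27], 0]])

```text
time_s: 18.5
position: [523.6, 141.1, 430.0]
eef_rot: [-1.571, 0.0, -1.767]
wrist_force: [-0.6, 0.5, -1.9]
gripper_width: 0.301
```

```bash
python3 - <<'E'
from h import *
plan((425,-128,429+85),None)
d=snapshot("scene"); cv2.imwrite("pics/s12.png",cv2.resize(d["image"][90:290,260:460,::-1],None,fx=2.9,fy=2.9))
E
```

```text
t 18.5 pos [523.6 141.1 430. ] rot [-1.5708e+00  3.0000e-04 -1.7673e+00] F [-0.6  0.5 -1.9] w 27.7
norm shift [ 1.4156 -0.4206 -0.2207] dist 298.62585232095125 turn 0.0
```

View pics/s12.png

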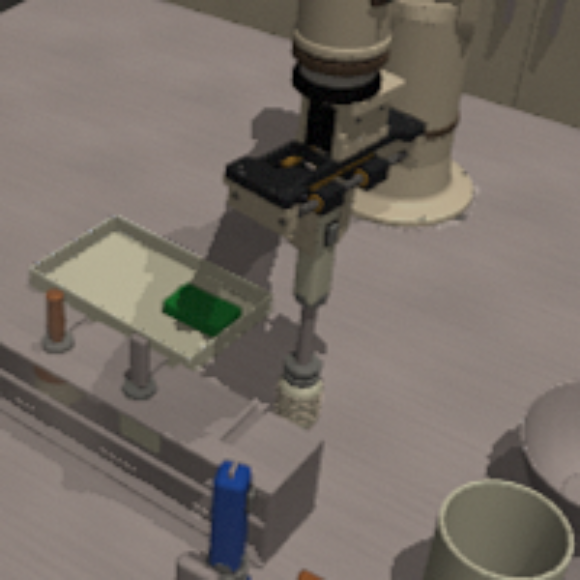

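The brush is fully clear of the rack and still extended. Lifting, then moving over the tray.

Emit:
arm_command(increments=[[[0, -0.1, 0], 0], [[0, -0.2, 0], 0], [[0, -0.3, 0], 0], [[0, -0.4, 0], 0], [[0, -0.42, 0], 0], [[0, -0.42, 0], 0]])

```text
time_s: 19.15
position: [524.8, 140.8, 514.2]
eef_rot: [-1.569, 0.001, -1.768]
wrist_force: [-1.4, -0.5, -2.8]
gripper_width: 0.303
```

Emit:
arm_command(increments=[[[0.12, 0, -0.02], 0], [[0.27, 0, -0.04], 0], [[0.42, 0, -0.07], 0], [[0.57, 0, -0.09], 0], [[0.7, 0, -0.11], 0], [[0.7, 0, -0.11], 0]])

```text
time_s: 19.75
position: [473.9, 3.7, 512.5]
eef_rot: [-1.573, -0.002, -1.774]
wrist_force: [0.7, -0.8, -1.4]
gripper_width: 0.3
```

Emit:
arm_command(increments=[[[0.12, 0, -0.02], 0], [[0.27, 0, -0.04], 0], [[0.42, 0, -0.07], 0], [[0.57, 0, -0.09], 0], [[0.66, 0, -0.105], 0], [[0.715, 0, -0.11], 0], [[0.715, 0, -0.11], 0], [[0.715, 0, -0.11], 0], [[0.715, 0, -0.11], 0]])

```text
time_s: 20.65
position: [426.1, -126.6, 513.4]
eef_rot: [-1.571, 0.0, -1.766]
wrist_force: [-0.4, 0.4, -1.8]
gripper_width: 0.304
```

```bash
python3 - <<'E'
from h import *
plan((425,-128,429+85),None)
for n in ["scene","top"]:
    d=snapshot(n); cv2.imwrite(f"pics/{n}13.png",d["image"][:,:,::-1]); 
    for z in (105,160): print(n,proj(d,(424,-128,z)))
    for r in spotter.trace("brush",n)[:3]:
        ys,xs=np.nonzero(r["region"]); print(n,r["confidence"],r["xy"],xs.min(),xs.max(),ys.min(),ys.max())
E
```

```text
t 20.65 pos [ 426.1 -126.6  513.4] rot [-1.5713e+00  2.0000e-04 -1.7657e+00] F [-0.4  0.4 -1.8] w 27.9
norm shift [ 0.0079 -0.0029 -0.004 ] dist 1.8547538225604603 turn 0.0
scene [[309.74386094 168.44645081]]
scene [[309.75646661 154.80861479]]
scene 0.76 [340.0, 277.6] 331 348 249 306
scene 0.62 [309.1, 134.7] 304 318 91 170
top [[375.66121496 253.3946245 ]]
top [[378.3110039  253.32282443]]
top 0.85 [258.0, 137.3] 249 269 125 152
top 0.64 [346.9, 255.8] 334 361 248 263
top 0.43 [372.8, 252.1] 369 380 244 260
```

View pics/scene13.png

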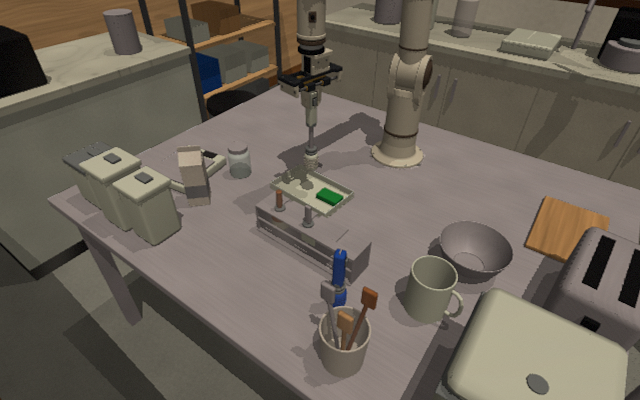

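View pics/top13.png

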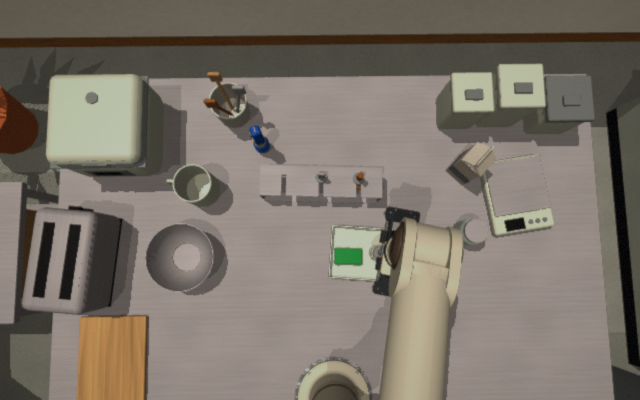

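```bash
python3 - <<'E'
from h import *
d=snapshot("scene"); im=d["image"][:,:,::-1].copy()
print(proj(d,[(426,-126.6,z) for z in (101,177,357,385)]))
cv2.imwrite("pics/s14.png",cv2.resize(im[60:220,240:400],None,fx=3.6,fy=3.6,interpolation=cv2.INTER_CUBIC))
for q,n in [("scourer_mid","scene"),("scourer_mid","top")]:
    print(q,n,[(round(r["confidence"],2),r["xy"]) for r in spotter.trace(q,n)[:1]] if n=="scene" else "")
print(status.get_state()["time_s"],np.abs(status.get_state()["joint_vel"]).max())
E
```

```text
[[309.72278118 169.81687957]
 [309.73957203 150.8353656 ]
 [309.78494308  99.54487341]
 [309.79282141  90.63867315]]
scourer_mid scene [(0.69, [328.9, 195.4])]
scourer_mid top 
20.95 0.004109647583451016
```

View pics/s14.png

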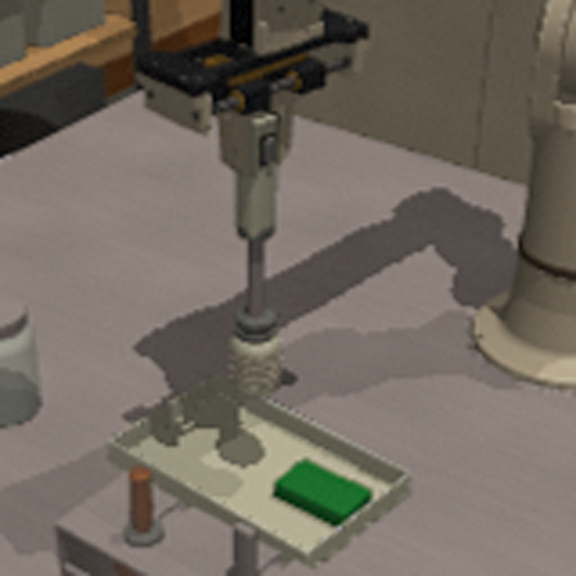

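The head bottom sits at row ~170, which matches the full-length prediction of 169.8. The brush is upright over the tray and the arm is still. Handing in.

```bash
python3 - <<'E'
from station import workorder
print(workorder.close_job())
E
```

```text
the job is handed in; nothing more can be done
None
```

I handed the job in at about 21 s of the 46 s allowed; no verdict was reported. The brush was in the gripper, upright and at full length, hanging over the middle of the tray.

- **Button:** I pinched the two flat sides at 40 N. The opening closed to 28.0 mm, so the button was flush while the handle was still home.
- **Extension:** I pulled straight up about 82 mm, including play. The force then rose from 3 to 22 N with no further travel, which I took as the second stop.
- **Failed first slide-out:** Pulling this high up only tilted the brush, and the hub jammed in its slot. The wrist force reached about 40 N, well under the 120 N limit.
- **Mend:** I put the brush upright, pulled it to the stop again and let go. I then gripped the other pair of faces at 55 N with the button out. It slid out and lifted with about 2 N of force.

**Last checks:**
- The gripper stands at (426, -127) mm and my measured tray centre is (423, -128) mm, both good to a few mm.
- The brush tip is about 100 mm above the worktop. Its image position matches full length: the head's lower edge was seen at row 170, against 169.8 predicted.
- Grip width was 27.9 mm and the arm was not moving.
- The other tools, the scourer and the bystanders looked unmoved in the images. I judged that by eye and did not measure displacements.

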